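# File a recipe board under the weighted arm

## Robot

A 6-joint arm with a two-finger parallel gripper is mounted at the origin on the work surface. World frame = base frame: x ahead of the robot, y to its left, z up, the work surface at z = 0. Lengths are in m, angles in degrees, forces in N, time in s.
With the tool pointing down it reaches from about 0.35 to 0.875 m from the base axis. Payload 4.2 kg.
Tool frame: the origin (TCP) lies where the fingers leave the gripper's body, on its centre line; the fingertips stand 70 mm ahead of it and the grasp point (between the pads) lies 51 mm ahead of it; z points along the fingers, y is the direction in which the jaws open and shut (so a half turn about z gives the same grasp; the last joint's range is limited). The gripper opens to 87 mm and grips with 3 to 60 N. Pads are 19 mm wide; open, the fingers measure 117 mm over their backs; the gripper's body (75 mm by 190 mm) begins 51 mm behind the grasp point.
Start: joints at [-51.245, 22.042, 0.453, 0, -68.411, -14.817], TCP at [0.254, -0.571, 0.292] pointing down, gripper open.
Joint ranges: [-179.83, 179.83], [-69.29, 118.12], [-61.27, 80.66], [-181.25, 117.63], [-171.15, -9.14], [-177.46, 177.46]. Speed limits (degrees/s): [159.86, 159.86, 180, 180, 180, 180].

## Interface

Orientations are given as a 3x3 rotation matrix whose columns are the frame's x, y, z axes.
In Python, from station import sense, cams, job gives the robot as it stands. The module is installed in compiled form; this text tells all that it offers.
- The arm moves only by the shell command python3 -m handwheel 'ROWS'. ROWS is JSON, a list of rows, each a list of 5 numbers: the shift along the tool's x, y, z in cm, then the turn about the tool's z in degrees, then the opening, from 0 (shut) to 1 (fully open). A call has 1 to 10 rows; each row shifts and turns the commanded pose from where the row before left it, along the tool's axes as they then stand; what a row does not reach is not made up. A row lasts 1/8 s, in which the tool goes at most 62.5 mm and 10.7 degrees, less where a joint would pass 70% of its speed; a pose out of reach is approached as far as the arm can. A call with a gripper value outside its range is refused whole. The fingers move at their own pace and stop on an object; the grip force is fixed at half the most. Time passes only in rows, so rows that do not move let the fingers close. It gives the time, the measured TCP pose, the force and the opening at its end, in the units of the state.
- sense(): the state, without advancing time (a new reading comes with each control period).
- cams.capture(name): name is "scene" or "top" or "wrist"; returns the picture (420x560x3 uint8, red, green, blue); there is no depth.
- cams.camera_params(name): a dict with "fx", "fy", "cx", "cy" (pixels), "k1" (the pictures are not rectified: a ray, as slopes to the right and down, at radius r is drawn at 1 + k1 r^2 times it, then the intrinsics apply), "origin" and "rotation" of the camera in the world. Camera axes: x right, y down, z forward; pixel columns grow to the right and rows downward; lengths in m; the calibration is good to about 2 mm. A picture is of the moment at which its call begins: read the wrist's pose just before it. camera_params takes no time and is no camera call; for the wrist camera it gives the pose at the moment of the call.
- job.finish_job(): hands the job in, once; it reports no verdict.
The state is a dict: "time_s": time; "joints": joint angles; "joint_velocities": joint speeds; "effort": joint torques, N m; "tcp_pos": TCP position; "ee_rot": TCP orientation; "wrist_force": force on the tool from outside, world axes, zero at the start; "moment": the same for the moment, N m; "gripper_width": opening from 0.0 (shut) to 1.0 (fully open).
Only numpy, scipy, OpenCV 4.12 (cv2) and the standard library are available. Lean on these libraries where they do the work, as an engineer would, in place of code of your own. Each camera call takes 0.05 s, during which the arm holds its last target. There are 200 camera calls.

## Task

One wooden recipe board, the long rectangular one, has been left out on the counter. Slide it into the holder on top of the two boards of the same size, under the weighted arm, so that it lies flat and squarely over them with the arm resting on it, and let go.

Things in the scene. Friction and masses are not known exactly. Their poses are not given: they have to be found in the camera images.
- board_mid (a point): centre (half-way up) of the loose recipe board: plain light-wood rectangle 150 (x, its length) by 50 (y) by 8 (z) mm, 45 g, flat on the counter; either end may go first. A square piece (90 mm) and a round one (92 mm across) of the same wood and thickness are not wanted.
- holder: fixed holder: wooden base 210 x 90 x 12 mm with a hinged steel arm. Origin on the counter below the pile's centre; x runs from the open end (-x, near the robot) to the hinge (+x), z up. Two like boards lie along x on it, top at z = 28 mm; a third's centre belongs at x 0, y 0, z 32. No side walls. Two posts (y = +-20, to z = 48) stop the boards' far ends at x = 77.
- press (a joint): angle (rad) of the weighted arm, 22 mm wide along y = 0, hinged at holder x 98, z 44 mm: 0 flat on the two boards, grows as it lifts, 0.11 on three; falls by its weight (200 g). Its foot bears at x = 13 to 27 mm; weight on top to z = 65; from x = 13 the nose slopes up at 25 deg to its tip at x = -39, z = 52. A board pushed in along +x lifts it by itself (a few N).
- pile_top_mid (a point): centre (half-way up) of the upper of the two loose boards already lying in the holder, 150 x 50 x 8 mm, x along its length; in place at holder x 0, y 0, z 24 mm.
There are look-alikes about, which are no part of the job. Several things look just like the holder: the one meant starts farthest to the robot's right. Leave any pink or yellow look-alike of the part that bears board_mid alone.

How it is judged:
By the outcome, as a careful person would: the job done as asked, in the order asked, and still so for the second after the job is handed in, with the robot touching nothing.
It also fails if it takes over 35 s, if anything falls off the work surface, if the arm or the gripper's body presses on something with over 40 N, if the wrist force passes 120 N, or if a joint passes its speed limit or range.

## Working session

There is one attempt and no reset: what is moved stays moved. The work goes in short steps, Python scripts to look and compute and a shell command to move; the robot and the scene stay as the last step left them, time stands still between calls to the robot, and variables do not carry over. Pictures are saved under pics/ and viewed, about 8 in all and at most 12, crops included, and the job is handed in when it is done.

```bash
mkdir -p pics
cat > h.py <<'E'
import numpy as np, cv2
from station import sense, cams, job
def cap(n,f):
    p=cams.camera_params(n); im=cams.capture(n); cv2.imwrite('pics/'+f,im[:,:,::-1]); return im,p
def ray(p,u,v):
    K=np.array([[p['fx'],0,p['cx']],[0,p['fy'],p['cy']],[0,0,1.]])
    q=cv2.undistortPoints(np.array([[[u,v]]],float),K,np.array([p['k1'],0,0,0,0.]))[0,0]
    return np.array(p['origin']),np.array(p['rotation'])@np.array([q[0],q[1],1.])
def onz(p,u,v,z):
    o,d=ray(p,u,v); return o+d*(z-o[2])/d[2]
def proj(p,P):
    c=np.array(p['rotation']).T@(np.array(P)-np.array(p['origin'])); a=c[:2]/c[2]; a=a*(1+p['k1']*(a@a))
    return a*[p['fx'],p['fy']]+[p['cx'],p['cy']]
E
python3 - <<'E'
from h import *
s=sense();print({k:np.round(v,3).tolist() for k,v in s.items()})
for n in('top','scene'):
    im,p=cap(n,n+'0.png');print(n,{k:np.round(v,3).tolist() for k,v in p.items()})
E
```

```text
{'time_s': 0.0, 'joints': [-51.246, 22.093, 0.38, -0.03, -68.411, -14.816], 'joint_velocities': [0.07, 0.023, -0.088, 0.111, -0.135, -0.0], 'effort': [0.0, -39.066, 18.74, 4.22, 0.011, -0.0], 'tcp_pos': [0.253, -0.571, 0.291], 'ee_rot': [[-0.914, -0.406, -0.001], [-0.406, 0.914, 0.002], [0.0, 0.002, -1.0]], 'wrist_force': [0.011, -0.651, 0.069], 'moment': [0.035, -0.013, -0.015], 'gripper_width': 1.0}
top {'fx': 510.445, 'fy': 510.445, 'cx': 278.554, 'cy': 202.372, 'k1': -0.102, 'origin': [0.246, 0.133, 1.452], 'rotation': [[-0.012, -0.986, 0.165], [-1.0, 0.01, -0.013], [0.011, -0.166, -0.986]]}
scene {'fx': 379.688, 'fy': 379.688, 'cx': 288.21, 'cy': 216.46, 'k1': 0.031, 'origin': [1.075, 0.05, 0.954], 'rotation': [[0.089, 0.818, -0.568], [0.996, -0.065, 0.064], [0.016, -0.572, -0.82]]}
```

View pics/top0.png

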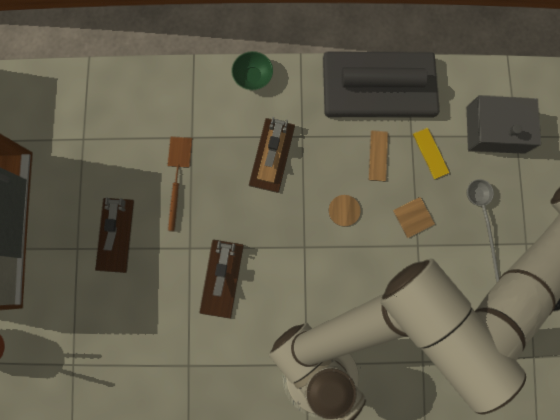

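View pics/scene0.png

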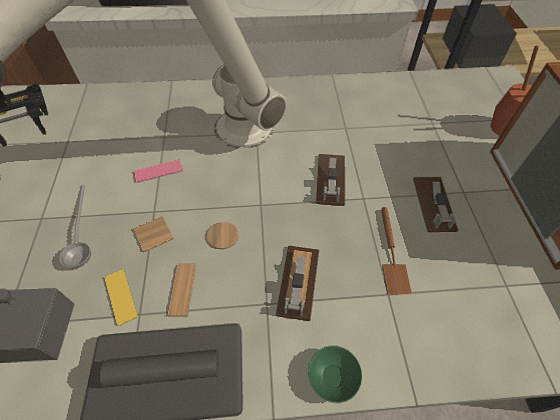

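The picture shows three holders in the top view: (272,155), (222,279) and (115,235). Image right is −y, so the one at (272,155), scene (298,283), is farthest to the robot's right, and it is also the only one holding light boards. The loose long board is at top (379,156), scene (181,289). The yellow (431,153), the pink one, the square and the round are not wanted.

Run:
```python
from h import *
t=cv2.imread('pics/top0.png');s=cv2.imread('pics/scene0.png')
a=cv2.resize(t[105:200,235:395],None,fx=5,fy=5,interpolation=cv2.INTER_CUBIC)[:, :800]
b=cv2.resize(s[235:330,155:330],None,fx=4.5,fy=4.5,interpolation=cv2.INTER_CUBIC)
cv2.imwrite('pics/ca.png',a);cv2.imwrite('pics/cb.png',b)
for n,im,(u0,v0,u1,v1),z in(('top',t,(362,122,396,190),.008),('scene',s,(160,255,202,325),.008)):
    p=cams.camera_params(n); hsv=cv2.cvtColor(im,cv2.COLOR_BGR2HSV)
    m=((hsv[...,1]>90)&(hsv[...,2]>70)&(hsv[...,0]<25)).astype(np.uint8); k=np.zeros_like(m);k[v0:v1,u0:u1]=m[v0:v1,u0:u1]
    c=max(cv2.findContours(k,0,1)[0],key=cv2.contourArea)[:,0]
    W=np.array([onz(p,u,v,z)[:2] for u,v in c])*1000
    r=cv2.minAreaRect(W.astype(np.float32));print(n,r,cv2.boundingRect(c),cv2.boxPoints(r).round(0).tolist())
```

```text
top ((625.77197265625, -179.5928955078125), (52.190277099609375, 151.14671325683594), 85.16763305664062) (369, 130, 19, 51) [[548.0, -199.0], [699.0, -212.0], [703.0, -160.0], [553.0, -147.0]]
scene ((630.1430053710938, -179.27630615234375), (50.53989791870117, 145.80136108398438), 84.7047119140625) (168, 264, 28, 52) [[555.0, -198.0], [700.0, -211.0], [705.0, -161.0], [560.0, -147.0]]
```

View pics/ca.png

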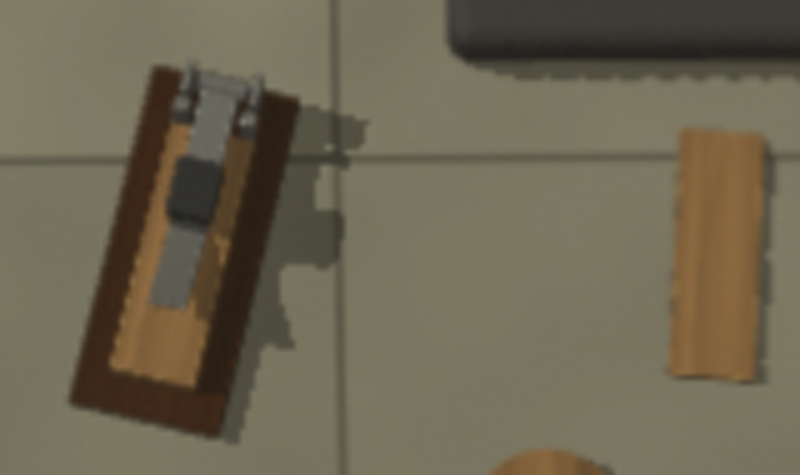

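View pics/cb.png

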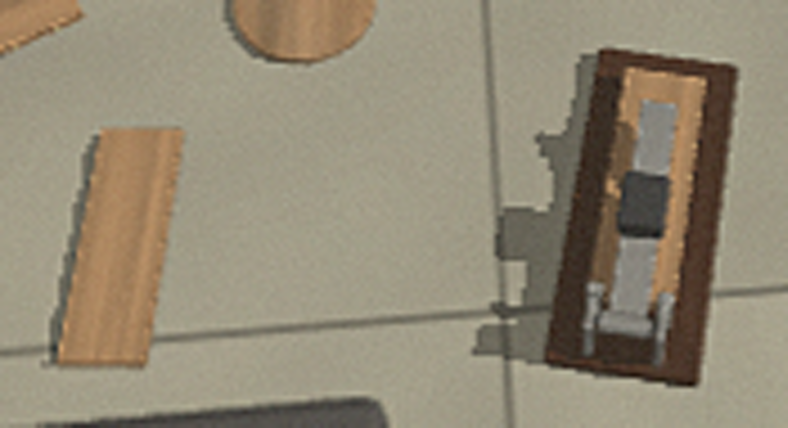

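Confirmed in both crops: the right-most holder carries the pile of light boards under the arm, and the loose board is 151×52 mm by my measure (150×50 given). Next I measure the holder from its base corners and the pile's open end.

```bash
cat >> h.py <<'E'
def fit(W,L):  # rigid 2D fit, local->world
    W=np.array(W);L=np.array(L,float);w=W-W.mean(0);l=L-L.mean(0)
    a=np.arctan2((l[:,0]*w[:,1]-l[:,1]*w[:,0]).sum(),(l*w).sum());R=np.array([[np.cos(a),-np.sin(a)],[np.sin(a),np.cos(a)]])
    t=W.mean(0)-R@L.mean(0);return np.degrees(a),t,np.linalg.norm(W-(L@R.T+t),axis=1)
E
python3 - <<'E'
from h import *
T=np.array([(155,65),(298,97),(222,438),(70,402)])/5+[235,105]-.4
S=np.array([(548,360),(697,385),(737,66),(600,48)])/4.5+[155,235]-.4
# order far-left, far-right, near-right, near-left (world: left=+y)
S=S[[1,0,3,2]]
for n,Q in(('top',T),('scene',S)):
    p=cams.camera_params(n);W=[onz(p,*q,.012)[:2]*1000 for q in Q]
    print(n,np.round(W),[round(float(np.linalg.norm(W[i]-W[i-1]))) for i in range(4)])
    c=np.mean(W,0); L=[(105,45),(105,-45),(-105,-45),(-105,45)]
    print(fit(W,L))
p=cams.camera_params('top');print('pile near end',[onz(p,*(np.array(q)/5+[235,105]-.4),.028)[:2].round(3) for q in((110,370),(197,388))])
p=cams.camera_params('scene');print([onz(p,*(np.array(q)/4.5+[155,235]-.4),.028)[:2].round(3) for q in((707,78),(624,68))])
E
```

```text
top [[742. 149.]
 [721.  65.]
 [517. 113.]
 [539. 200.]] [209, 87, 209, 90]
(np.float64(-13.5673647684632), array([629.81383299, 131.73493724]), array([1.69367981, 1.95054508, 0.09691421, 0.97047893]))
scene [[746. 149.]
 [725.  66.]
 [523. 114.]
 [543. 199.]] [209, 85, 207, 88]
(np.float64(-13.671670405655746), array([634.42524314, 132.04634621]), array([2.23762091, 2.80259144, 1.53593805, 1.27139546]))
pile near end [array([0.554, 0.176]), array([0.543, 0.127])]
[array([0.559, 0.177]), array([0.548, 0.126])]
```

```bash
cat >> h.py <<'E'
def togo(x,y,z,yaw):
    s=sense();R=np.array(s['ee_rot']);d=R.T@(np.array([x,y,z])-s['tcp_pos'])*100
    cur=np.degrees(np.arctan2(R[1,0],R[0,0]));print('t',round(s['time_s'],2),'cur',np.round(s['tcp_pos'],4),'yaw',round(cur,2),'tilt',np.round(R[:,2],4),'w',round(s['gripper_width'],3),'F',np.round(s['wrist_force'],1))
    print('shift cm',np.round(d,2),'turn',round((cur-yaw+180)%360-180,2))
E
python3 -m handwheel '[[0,0,0,9.7,1],[0,0,0,9.7,1],[0,0,0,9.6,1]]'
python3 -m handwheel '[[-3.5,4.7,1,0,1],[-3.5,4.7,1,0,1],[-3.5,4.7,1,0,1],[-3.5,4.7,1,0,1],[-3.5,4.7,1,0,1],[-3.5,4.7,1,0,1],[-3.5,4.7,1,0,1],[-3.5,4.7,1,0,1],[-3.5,4.7,1,0,1],[0,0,0,0,1]]'
python3 - <<'E'
from h import *
togo(.603,-.177,.2,175)
im,p=cap('wrist','w1.png');print({k:np.round(v,3).tolist() for k,v in p.items()})
print(proj(p,(.628,-.1795,.008)))
E
```

```text
time_s: 0.48
tcp_pos: [0.2535, -0.571, 0.2916]
ee_rot: [[-0.996, 0.094, -0.001], [0.094, 0.996, 0.001], [0.001, 0.001, -1.0]]
wrist_force: [-0.0, 0.1, -1.0]
gripper_width: 0.999
time_s: 1.72
tcp_pos: [0.6065, -0.1744, 0.2003]
ee_rot: [[-0.997, 0.084, -0.002], [0.084, 0.997, 0.0], [0.002, 0.0, -1.0]]
wrist_force: [0.2, -1.4, 0.1]
gripper_width: 1.001
t 1.73 cur [ 0.6065 -0.1744  0.2003] yaw 175.21 tilt [-2.2e-03  5.0e-04 -1.0e+00] w 1.001 F [ 0.2 -1.4  0.1]
shift cm [ 0.32 -0.29  0.03] turn 0.21
{'fx': 291.153, 'fy': 291.153, 'cx': 282.446, 'cy': 211.885, 'k1': 0.015, 'origin': [0.528, -0.168, 0.294], 'rotation': [[0.084, 0.956, 0.281], [0.996, -0.081, -0.023], [0.001, 0.281, -0.96]]}
[279.65665032 227.04431949]
```

View pics/w1.png

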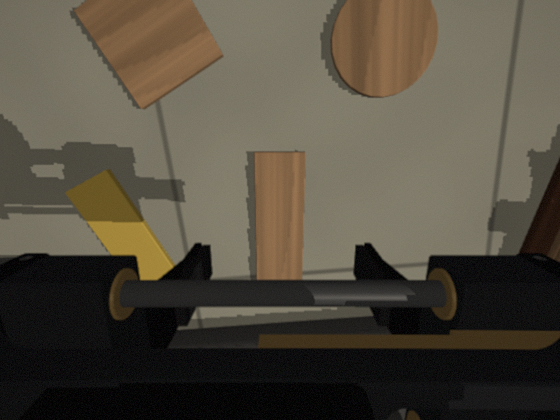

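The wrist picture shows the loose board centred between the fingers. Its near end runs from (255,152) to (304,152) and its sides are at u≈257 and 302.

Run:
```python
from h import *
p=cams.camera_params('wrist');im=cv2.imread('pics/w1.png');h=cv2.cvtColor(im,cv2.COLOR_BGR2HSV)
m=((h[...,1]>95)&(h[...,0]<25)).astype(np.uint8);k=np.zeros_like(m);k[145:262,240:320]=m[145:262,240:320]
c=max(cv2.findContours(k,0,1)[0],key=cv2.contourArea)[:,0];print(cv2.boundingRect(c))
W=np.array([onz(p,u,v,.008)[:2] for u,v in c])*1000;r=cv2.minAreaRect(W.astype(np.float32));print(r,cv2.boxPoints(r).round(1).tolist())
togo(.603,-.1775,.072,175)
```

```text
(254, 152, 52, 110)
((607.9816284179688, -179.8562469482422), (49.80464172363281, 115.71942138671875), 84.77518463134766) [[548.0999755859375, -199.39999389648438], [663.2999877929688, -209.89999389648438], [667.9000244140625, -160.3000030517578], [552.5999755859375, -149.8000030517578]]
t 1.77 cur [ 0.6053 -0.1759  0.2008] yaw 175.1 tilt [-2.4e-03  3.0e-04 -1.0e+00] w 0.998 F [-0.5 -0.   0.1]
shift cm [ 0.18 -0.18 12.88] turn 0.1
```

```bash
python3 -m handwheel '[[0.2,-0.3,4,0.3,1],[0.2,0,4,0,1],[0,0,3,0,1],[0,0,1.2,0,1],[0,0,0,0,1],[0,0,0,0,1]]'
python3 - <<'E'
from h import *
togo(.600,-.179,.072,174.8)
E
```

```text
time_s: 2.52
tcp_pos: [0.6013, -0.1807, 0.0818]
ee_rot: [[-0.996, 0.094, 0.003], [0.094, 0.996, -0.0], [-0.003, -0.0, -1.0]]
wrist_force: [1.0, 0.7, 0.4]
gripper_width: 1.001
t 2.52 cur [ 0.6013 -0.1807  0.0818] yaw 174.63 tilt [ 2.8e-03 -4.0e-04 -1.0e+00] w 1.001 F [1.  0.7 0.4]
shift cm [0.14 0.15 0.98] turn -0.17
```

```bash
python3 -m handwheel '[[0.1,0.1,0.5,0,1],[0,0,0.2,0,1],[0,0,0,0,1]]'
python3 -m handwheel '[[0,0,0,0,1]]'
```

```text
time_s: 2.9
tcp_pos: [0.5995, -0.1791, 0.0733]
ee_rot: [[-0.996, 0.093, -0.0], [0.093, 0.996, 0.0], [0.0, 0.0, -1.0]]
wrist_force: [0.6, 0.0, 0.0]
gripper_width: 1.003
time_s: 3.02
tcp_pos: [0.5997, -0.1792, 0.0734]
ee_rot: [[-0.996, 0.093, 0.0], [0.093, 0.996, -0.0], [-0.0, -0.0, -1.0]]
wrist_force: [-0.6, -0.8, -0.0]
gripper_width: 1.005
```

```bash
python3 -m handwheel '[[0,0,0.1,0,1],[0,0,0,0,0.3],[0,0,0,0,0.3],[0,0,0,0,0.3],[0,0,0,0,0.3],[0,0,0,0,0.3]]'
python3 -m handwheel '[[0,0,-1,0,0.3],[0,0,-3,0,0.3],[0,0,-3,0,0.3],[0,0,0,0,0.3],[0,0,0,0,0.3]]'
python3 - <<'E'
from h import *
# hover: board centre at holder x=-120 ; grip 25 behind centre
a=np.radians(-13.6);c=np.array([.632,.132])+np.array([np.cos(a),np.sin(a)])*(-.008-.120-.0255)
print(c);togo(c[0],c[1],.145,166.4)
cap('wrist','w2.png');p=cams.camera_params('wrist');print(p['origin'])
E
```

```text
time_s: 3.78
tcp_pos: [0.5996, -0.1792, 0.0723]
ee_rot: [[-0.996, 0.093, 0.0], [0.093, 0.996, 0.0], [-0.0, 0.0, -1.0]]
wrist_force: [-0.3, -0.4, 0.4]
gripper_width: 0.569
time_s: 4.4
tcp_pos: [0.599, -0.1791, 0.142]
ee_rot: [[-0.996, 0.094, -0.001], [0.094, 0.996, 0.0], [0.001, 0.0, -1.0]]
wrist_force: [0.8, -0.9, 0.1]
gripper_width: 0.566
[0.48280399 0.16809431]
t 4.4 cur [ 0.599  -0.1791  0.142 ] yaw 174.62 tilt [-6.e-04  5.e-04 -1.e+00] w 0.566 F [ 0.8 -0.9  0.1]
shift cm [14.83 33.47 -0.28] turn 8.22
[ 0.52068603 -0.17230548  0.23503926]
```

View pics/w2.png

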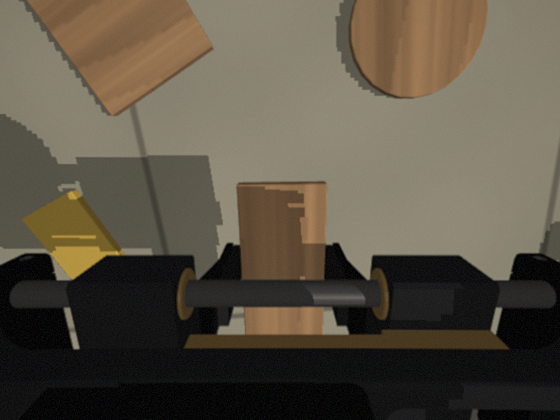

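Held: near end at (238–327,183) centred between the fingers, width 0.566 ≈ 49 mm. I'll stop beside the holder for a closer look before placing.

```bash
python3 -m handwheel '[[0,5.3,-2,0,0.3],[0,5.3,-2,0,0.3],[0,5.3,-2,0,0.3],[0,5.3,-2,0,0.3],[0,0,0,8.2,0.3],[0,0,0,0,0.3],[0,0,0,0,0.3]]'
python3 - <<'E'
from h import *
p=cams.camera_params('wrist')
togo(.62,.032,.22,166.4)
im,p=cap('wrist','w3.png');import json;json.dump({k:np.array(v).tolist() for k,v in p.items()},open('w3.json','w'))
a=np.radians(-13.6);
for q in((-97,45,12),(-97,-45,12),(-75,25,28),(-75,-25,28)):
    P=np.array([.624,.134])+np.array([[np.cos(a),-np.sin(a)],[np.sin(a),np.cos(a)]])@np.array(q[:2])/1000;print(q,proj(p,(*P,q[2]/1000)).round(1))
E
```

```text
time_s: 5.32
tcp_pos: [0.6189, 0.0313, 0.2211]
ee_rot: [[-0.972, 0.233, -0.002], [0.233, 0.972, -0.001], [0.002, -0.001, -1.0]]
wrist_force: [-0.0, 1.5, -0.2]
gripper_width: 0.571
t 5.33 cur [0.6189 0.0313 0.2211] yaw 166.51 tilt [-2.3e-03 -6.0e-04 -1.0e+00] w 0.571 F [-0.   1.5 -0.2]
shift cm [-0.09  0.1   0.11] turn 0.11
(-97, 45, 12) [436.4  84.7]
(-97, -45, 12) [341.9  85. ]
(-75, 25, 28) [419.7 108.3]
(-75, -25, 28) [365.4 108.4]
```

View pics/w3.png

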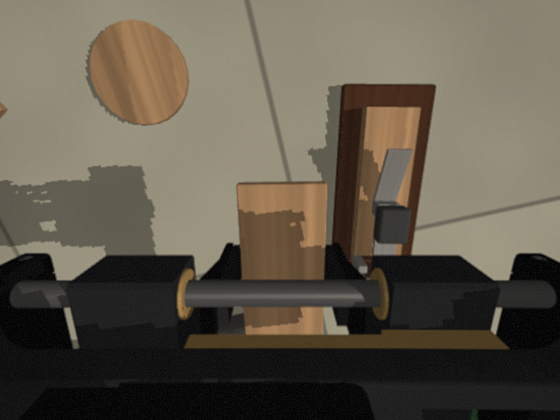

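The wrist view agrees with my estimate. The base near edge is seen at (342–436,85) against a predicted (342–436,85), and the pile end at (365–420,107) against (365–420,108). Next I check the nose tip and posts against the stated geometry, and where the board sits in the grip.

Run:
```python
from h import *
import json
p=json.load(open('w3.json'));a=np.radians(-13.6);R=np.array([[np.cos(a),-np.sin(a)],[np.sin(a),np.cos(a)]])
w=lambda q:(*(np.array([.624,.134])+R@np.array(q[:2])/1000),q[2]/1000)
for q in((-39,11,52),(-39,-11,52)):print('nose wrist',proj(p,w(q)).round(1))
pt=cams.camera_params('top')
for q in((-39,11,52),(-39,-11,52),(80,20,48),(80,-20,48),(98,0,44)):print(q,'topcrop',((proj(pt,w(q))-[235,105])*5+2).round(0))
# refined fits from wrist
im=cv2.imread('pics/w3.png');h=cv2.cvtColor(im,cv2.COLOR_BGR2HSV)
zt=.2205-.0643
m=((h[...,1]>80)&(h[...,0]<25)).astype(np.uint8);k=np.zeros_like(m);k[170:240,225:333]=m[170:240,225:333]
c=max(cv2.findContours(k,0,1)[0],key=cv2.contourArea)[:,0];print(cv2.boundingRect(c))
W=np.array([onz(p,u,v,zt)[:2] for u,v in c]);r=cv2.minAreaRect((W*1000).astype(np.float32));B=cv2.boxPoints(r)
s=sense();T=np.array(s['ee_rot'])[:2,:2];print(r,'\ntool frame mm',((B-np.array(s['tcp_pos'])[:2]*1000)@T).round(1).tolist())
```

```text
nose wrist [410.4 150.1]
nose wrist [385.3 150.1]
(-39, 11, 52) topcrop [148. 301.]
(-39, -11, 52) topcrop [186. 310.]
(80, 20, 48) topcrop [180. 103.]
(80, -20, 48) topcrop [248. 118.]
(98, 0, 44) topcrop [221.  83.]
(237, 181, 91, 59)
((587.4414672851562, 37.882266998291016), (50.26693344116211, 34.208534240722656), 77.18186950683594) 
tool frame mm [[49.0, -26.1], [14.8, -25.7], [15.5, 24.5], [49.7, 24.1]]
```

```bash
python3 -m handwheel '[[4.1,2.5,0,0,0.3],[4.1,2.5,0,0,0.3],[4.1,2.5,0,0,0.3],[4.1,2.6,0,0,0.3],[0,0,4,0,0.3],[0,0,4,0,0.3],[0,0,1.5,0,0.3],[0,0,0,0,0.3],[0,0,0,0,0.3],[0,0,0,0,0.3]]'
python3 - <<'E'
from h import *
togo(.4824,.1683,.1003,166.4)
E
```

```text
time_s: 6.62
tcp_pos: [0.4844, 0.1688, 0.1286]
ee_rot: [[-0.972, 0.235, 0.002], [0.235, 0.972, 0.002], [-0.002, 0.002, -1.0]]
wrist_force: [0.4, 0.2, -0.5]
gripper_width: 0.571
t 6.62 cur [0.4844 0.1688 0.1286] yaw 166.43 tilt [ 0.0024  0.0016 -1.    ] w 0.571 F [ 0.4  0.2 -0.5]
shift cm [ 0.18 -0.1   2.83] turn 0.03
```

```bash
python3 -m handwheel '[[0.1,-0.1,1.2,0,0.3],[0,0,1,0,0.3],[0,0,0.3,0,0.3],[0,0,0,0,0.3],[0,0,0,0,0.3]]'
python3 - <<'E'
from h import *
togo(.4824,.1683,.1003,166.4)
cap('wrist','w4.png')
E
```

```text
time_s: 7.25
tcp_pos: [0.4826, 0.1679, 0.1024]
ee_rot: [[-0.972, 0.234, 0.0], [0.234, 0.972, 0.0], [-0.0, 0.0, -1.0]]
wrist_force: [0.4, 0.5, 0.1]
gripper_width: 0.567
t 7.25 cur [0.4826 0.1679 0.1024] yaw 166.45 tilt [ 3.e-04  2.e-04 -1.e+00] w 0.567 F [0.4 0.5 0.1]
shift cm [0.03 0.03 0.21] turn 0.05
```

View pics/w4.png

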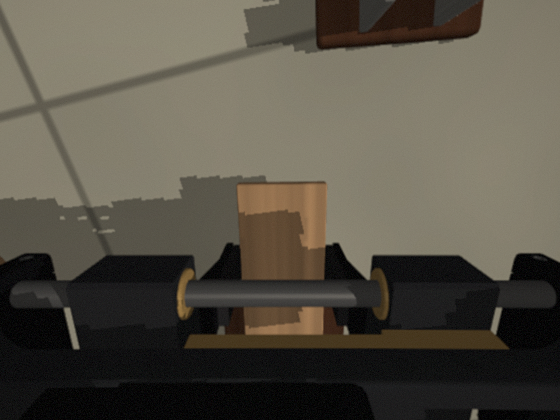

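The board is 2 mm above the pile and unchanged in the grip, with its near end at (238–327,183). I'll lower it to contact.

```bash
python3 -m handwheel '[[0,0,0.2,0,0.3],[0,0,0,0,0.3],[0,0,0,0,0.3]]'
python3 -m handwheel '[[-1,0.03,0,0,0.3],[-1,0,0,0,0.3],[-1,0,0,0,0.3],[-0.5,0,0,0,0.3],[0,0,0,0,0.3],[0,0,0,0,0.3]]'
```

```text
time_s: 7.68
tcp_pos: [0.4824, 0.1678, 0.1003]
ee_rot: [[-0.972, 0.235, 0.0], [0.235, 0.972, 0.0], [-0.0, 0.0, -1.0]]
wrist_force: [-0.6, 0.2, -0.3]
gripper_width: 0.568
time_s: 8.43
tcp_pos: [0.5164, 0.1598, 0.1002]
ee_rot: [[-0.972, 0.235, -0.0], [0.235, 0.972, -0.0], [0.0, -0.0, -1.0]]
wrist_force: [0.2, -0.2, 0.2]
gripper_width: 0.569
```

```bash
python3 -m handwheel '[[0,0,0.1,0,0.3],[0,0,0,0,0.3],[0,0,0,0,0.3]]'
python3 -m handwheel '[[-1,0,0,0,0.3],[-1,0,0,0,0.3],[0,0,0,0,0.3]]'
python3 - <<'E'
from h import *
a=np.radians(-13.6);c=np.array([.624,.134])+np.array([np.cos(a),np.sin(a)])*(-.0257)
print(c);togo(c[0],c[1],.1003,166.4)
E
```

```text
time_s: 8.8
tcp_pos: [0.5163, 0.1599, 0.0995]
ee_rot: [[-0.972, 0.234, -0.0], [0.234, 0.972, -0.0], [0.0, -0.0, -1.0]]
wrist_force: [-1.9, 0.7, 3.7]
gripper_width: 0.568
time_s: 9.18
tcp_pos: [0.5346, 0.1547, 0.1]
ee_rot: [[-0.972, 0.235, -0.004], [0.235, 0.972, -0.001], [0.003, -0.002, -1.0]]
wrist_force: [-6.9, -0.1, 11.9]
gripper_width: 0.575
[0.5990206  0.14004315]
t 9.18 cur [0.5346 0.1547 0.1   ] yaw 166.41 tilt [-0.004  -0.0015 -1.    ] w 0.575 F [-6.9 -0.1 11.9]
shift cm [-6.61  0.08 -0.06] turn 0.01
```

```bash
python3 -m handwheel '[[-0.8,0,-0.05,0,0.3],[-0.8,0,0,0,0.3],[-0.8,0,0,0,0.3],[0,0,0,0,0.3]]'
python3 -m handwheel '[[-1,0,0,0,0.3],[-1,0,0,0,0.3],[0,0,0,0,0.3],[0,0,0,0,0.3]]'
python3 - <<'E'
from h import *
togo(.599,.14004,.1003,166.4)
cap('wrist','w5.png');cap('scene','s5.png')
cv2.imwrite('pics/w5s5.png',np.vstack([cv2.imread('pics/w5.png')[100:340],cv2.resize(cv2.imread('pics/s5.png')[225:345,190:470],None,fx=2,fy=2)]))
E
```

```text
time_s: 9.68
tcp_pos: [0.5589, 0.1494, 0.1002]
ee_rot: [[-0.972, 0.235, -0.002], [0.235, 0.972, -0.001], [0.002, -0.001, -1.0]]
wrist_force: [-3.8, 0.8, 6.5]
gripper_width: 0.568
time_s: 10.18
tcp_pos: [0.5784, 0.1447, 0.1002]
ee_rot: [[-0.972, 0.234, -0.001], [0.234, 0.972, -0.0], [0.001, -0.001, -1.0]]
wrist_force: [-3.0, -0.5, 6.6]
gripper_width: 0.569
t 10.18 cur [0.5784 0.1447 0.1002] yaw 166.44 tilt [-1.1e-03 -5.0e-04 -1.0e+00] w 0.569 F [-3.  -0.5  6.6]
shift cm [-2.11  0.03 -0.01] turn 0.04
```

View pics/w5s5.png

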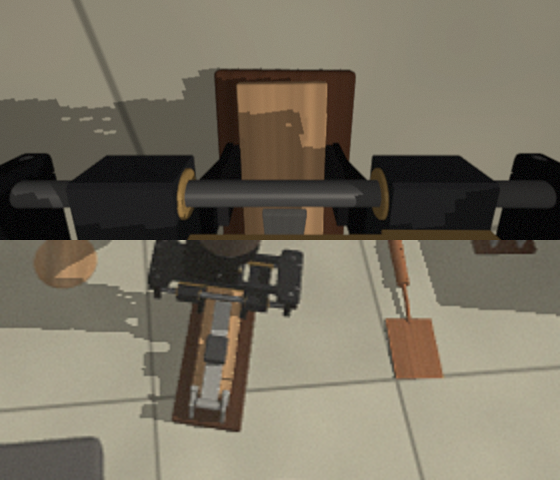

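The board is going in squarely under the lifted arm. Its near end is still at row ~183, so it has not slipped in the grip. I'll finish the push.

```bash
python3 -m handwheel '[[-0.8,0.03,0,0,0.3],[-0.7,0,0,0,0.3],[-0.4,0,0,0,0.3],[-0.2,0,0,0,0.3],[0,0,0,0,0.3],[0,0,0,0,0.3]]'
python3 - <<'E'
from h import *
togo(.599,.14004,.1003,166.4)
im,p=cap('wrist','w6.png')
im=cv2.imread('pics/w6.png');cv2.imwrite('pics/w6c.png',cv2.resize(im[100:300,180:380],None,fx=3,fy=3,interpolation=cv2.INTER_CUBIC))
a=np.radians(-13.6);R=np.array([[np.cos(a),-np.sin(a)],[np.sin(a),np.cos(a)]])
for q in((-97,45,12),(-97,-45,12),(-75,25,36),(-75,-25,36)):
    print(q,((proj(p,(*(np.array([.624,.134])+R@np.array(q[:2])/1000),q[2]/1000))-[180,100])*3).round(0))
E
```

```text
time_s: 11.02
tcp_pos: [0.5978, 0.1402, 0.1002]
ee_rot: [[-0.972, 0.235, -0.003], [0.235, 0.972, -0.001], [0.003, -0.001, -1.0]]
wrist_force: [-6.6, 1.4, 9.6]
gripper_width: 0.568
t 11.03 cur [0.5978 0.1402 0.1002] yaw 166.43 tilt [-3.5e-03 -6.0e-04 -1.0e+00] w 0.568 F [-6.6  1.4  9.6]
shift cm [-0.12  0.01 -0.01] turn 0.03
(-97, 45, 12) [534. 122.]
(-97, -45, 12) [ 89. 122.]
(-75, 25, 36) [448. 252.]
(-75, -25, 36) [175. 252.]
```

View pics/w6c.png

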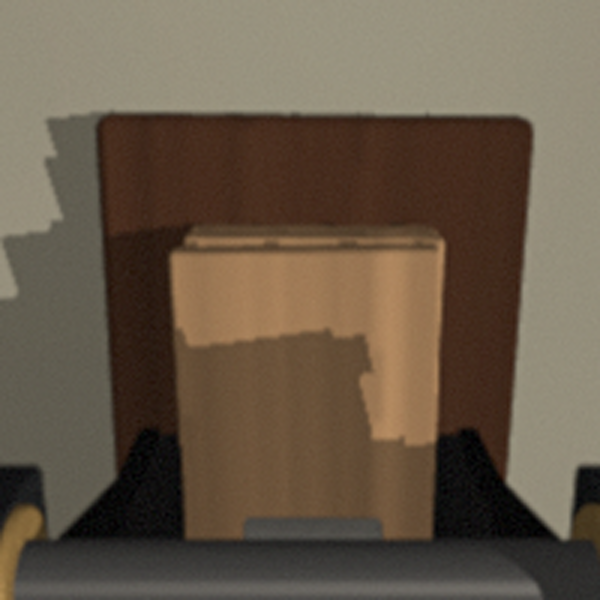

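Run:
```python
from h import *
p=cams.camera_params('wrist')
a=np.radians(-13.6);R=np.array([[np.cos(a),-np.sin(a)],[np.sin(a),np.cos(a)]])
for x in(-77,-75):
  for z in(12,20,28,36): print(x,z,[((proj(p,(*(np.array([.624,.134])+R@np.array([x,y])/1000),z/1000))-[180,100])*3).round(0).tolist() for y in(25,-25)])
im=cv2.imread('pics/w6.png')
for u in(250,280,315): print(u,im[165:190,u-2:u+3].mean((1,2)).round().astype(int).tolist())
```

```text
-77 12 [[431.0, 221.0], [192.0, 221.0]]
-77 20 [[436.0, 227.0], [187.0, 227.0]]
-77 28 [[442.0, 234.0], [181.0, 234.0]]
-77 36 [[449.0, 241.0], [175.0, 241.0]]
-75 12 [[431.0, 230.0], [192.0, 230.0]]
-75 20 [[436.0, 237.0], [187.0, 237.0]]
-75 28 [[442.0, 244.0], [181.0, 244.0]]
-75 36 [[448.0, 252.0], [175.0, 252.0]]
250 [47, 48, 48, 49, 47, 48, 48, 48, 49, 52, 60, 66, 65, 73, 99, 113, 101, 76, 70, 95, 114, 119, 119, 119, 118]
280 [48, 46, 48, 47, 47, 47, 47, 47, 47, 51, 63, 71, 69, 73, 99, 115, 101, 75, 79, 102, 119, 123, 123, 122, 122]
315 [45, 47, 47, 47, 45, 46, 45, 44, 42, 46, 58, 68, 71, 78, 98, 106, 88, 77, 98, 118, 125, 126, 125, 124, 125]
```

Comparing edges in this crop with the projections: the board is about 1.8 mm past the pile's near end, with the force rising to −6.6 N as if at the posts. It is also about 1.7 mm to −y at the near end, and turned by roughly 1°. I'll mend all three while still holding it.

```bash
python3 -m handwheel '[[0.16,0.09,-0.05,1,0.3],[0,0,0,0,0.3],[0,0,0,0,0.3],[0,0,0,0,0.3]]'
python3 - <<'E'
from h import *
togo(.599,.14004,.1003,166.4)
im,p=cap('wrist','w7.png')
im=cv2.imread('pics/w7.png')
for u in(250,280,315): print(u,im[165:190,u-2:u+3].mean((1,2)).round().astype(int).tolist())
cv2.imwrite('pics/w7c.png',cv2.resize(im[125:275,200:370],None,fx=4,fy=4,interpolation=cv2.INTER_CUBIC))
E
```

```text
time_s: 11.58
tcp_pos: [0.5978, 0.1414, 0.1002]
ee_rot: [[-0.968, 0.252, -0.0], [0.252, 0.968, -0.0], [0.0, -0.0, -1.0]]
wrist_force: [-2.0, -0.2, 4.2]
gripper_width: 0.566
t 11.57 cur [0.5978 0.1414 0.1002] yaw 165.43 tilt [-4.e-04 -1.e-04 -1.e+00] w 0.566 F [-2.  -0.2  4.2]
shift cm [-0.16 -0.1  -0.01] turn -0.97
250 [47, 46, 48, 47, 46, 48, 46, 47, 47, 48, 54, 62, 66, 64, 76, 100, 104, 82, 70, 94, 112, 119, 119, 118, 119]
280 [46, 49, 46, 48, 46, 47, 48, 46, 46, 49, 59, 68, 72, 75, 92, 108, 97, 75, 77, 100, 118, 122, 122, 122, 123]
315 [45, 46, 46, 46, 48, 46, 46, 44, 47, 50, 61, 65, 67, 73, 95, 94, 78, 74, 95, 115, 124, 126, 125, 126, 126]
```

View pics/w7c.png

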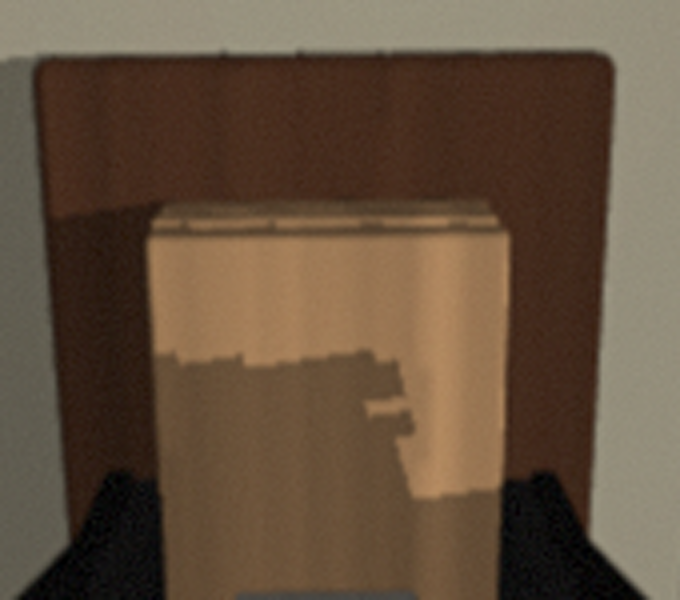

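Lateral position and angle now agree: board centre column 328, pile ~329, base 325 (4 px per image pixel, under 0.5 mm). About 1.4 mm of the pile still shows ahead of the board's near end, so I'll pull back that much.

```bash
python3 -m handwheel '[[0.15,0,0,0,0.3],[0,0,0,0,0.3],[0,0,0,0,0.3],[0,0,0,0,0.3]]'
python3 - <<'E'
from h import *
togo(.599,.14004,.1003,166.4)
im,p=cap('wrist','w8.png')
im=cv2.imread('pics/w8.png')
for u in(250,280,315): print(u,im[165:190,u-2:u+3].mean((1,2)).round().astype(int).tolist())
E
```

```text
time_s: 12.12
tcp_pos: [0.5968, 0.1421, 0.1003]
ee_rot: [[-0.968, 0.251, 0.001], [0.251, 0.968, 0.0], [-0.001, 0.001, -1.0]]
wrist_force: [1.9, -0.7, -0.2]
gripper_width: 0.568
t 12.12 cur [0.5968 0.1421 0.1003] yaw 165.45 tilt [ 1.e-03  5.e-04 -1.e+00] w 0.568 F [ 1.9 -0.7 -0.2]
shift cm [-0.26 -0.14 -0.  ] turn -0.95
250 [46, 47, 46, 45, 47, 46, 47, 46, 46, 47, 47, 50, 59, 64, 63, 63, 65, 63, 68, 90, 110, 118, 119, 118, 118]
280 [47, 47, 48, 48, 47, 47, 46, 47, 45, 46, 46, 51, 62, 73, 70, 70, 77, 73, 75, 101, 119, 122, 121, 122, 122]
315 [45, 47, 47, 46, 46, 47, 45, 47, 46, 45, 48, 57, 65, 68, 71, 73, 73, 75, 94, 113, 123, 126, 125, 125, 124]
```

The bright strip is gone, so the ends are flush. Now release, rise and look.

```bash
python3 -m handwheel '[[0,0,0,0,0.8],[0,0,0,0,0.8],[0,0,0,0,0.8],[0,0,0,0,0.8],[0,0,-1,0,0.8],[0,0,-3,0,0.8],[0,0,-5,0,0.8],[0,0,-5,0,0.8]]'
python3 -m handwheel '[[0,-5,0,0,0.8],[0,-5,0,0,0.8],[0,-5,0,0,0.8],[0,-5,0,0,0.8],[0,-5,0,0,0.8],[0,-5,0,0,0.8],[0,0,0,0,0.8],[0,0,0,0,0.8],[0,0,0,0,0.8]]'
python3 - <<'E'
from h import *
cap('top','t9.png');cap('scene','s9.png')
a=cv2.resize(cv2.imread('pics/top0.png')[120:200,240:310],None,fx=5,fy=5,interpolation=2);b=cv2.resize(cv2.imread('pics/t9.png')[120:200,240:310],None,fx=5,fy=5,interpolation=2)
c=cv2.resize(cv2.imread('pics/s9.png')[235:330,260:340],None,fx=5,fy=5,interpolation=2)[:400,:380]
cv2.imwrite('pics/f.png',np.hstack([b,c]))
E
```

```text
time_s: 13.18
tcp_pos: [0.5963, 0.1417, 0.2424]
ee_rot: [[-0.968, 0.251, 0.0], [0.251, 0.968, -0.0], [-0.0, 0.0, -1.0]]
wrist_force: [1.0, -0.1, 0.5]
gripper_width: 0.8
time_s: 14.3
tcp_pos: [0.5214, -0.1476, 0.2405]
ee_rot: [[-0.968, 0.25, 0.001], [0.25, 0.968, 0.0], [-0.0, 0.0, -1.0]]
wrist_force: [-0.0, 0.1, -0.5]
gripper_width: 0.8
```

View pics/f.png

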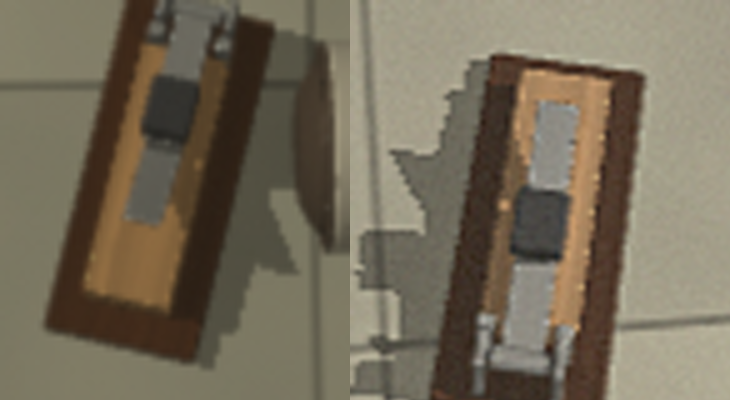

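The final crops show the board lying straight on the pile, with its open end at (85,292)–(168,312) of the top crop, and the arm resting on it. One numeric check, then I hand in.

Run:
```python
from h import *
a=np.radians(-13.6);R=np.array([[np.cos(a),-np.sin(a)],[np.sin(a),np.cos(a)]])
for n,o,Q in(('top',(240,120),((85,292),(168,312))),('scene',(260,235),((613,82),(523,68)))):
    p=cams.camera_params(n)
    off=350 if n=='scene' else 0
    print(n,[(R.T@(onz(p,*(np.array([q[0]-off,q[1]])/5+o-.4),.036)[:2]-[.624,.134])*1000).round(1).tolist() for q in Q])
print(job.finish_job())
```

```text
top [[-77.6, 24.3], [-78.2, -24.1]]
scene [[-71.6, 27.6], [-72.6, -22.9]]
the job is handed in; nothing more can be done
None
```

The loose long board is in the right-most holder, on top of the two boards and under the weighted arm, and I handed the job in at about 14.4 s of the 35 s allowed. I gripped it across its width, slid it in along the holder, pulled it back level with the pile's end, then let go and moved clear.

- **Last wrist view before release:** the board's near end was flush with the pile's. Sideways it was within about 0.5 mm and in angle within about 0.5°.
- **After release:** the top and scene pictures show it straight on the pile with the arm resting on it.
- **Where the checks disagree:** the two fixed cameras put its near end at −78 mm and −72 mm in the holder frame, against −75 mm ideal. They already differed by about that much when I first measured the holder, and their mean is right on target. I trust the flush edges more.
- **Not checked:** I did not measure the arm's angle directly. The highest wrist force in the readings was about 14 N.

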